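Lay a bottle on the sloping photo board against a wedge

TASK

Get the round bottle ready for its picture on the sloping plywood board. First set the steel door wedge on the lower half of the board, midway across, thin end pointing squarely uphill and reaching about the middle of the board; then draw the bottle out from under the riser by its neck and let go of it on the table, take it again round its body, and lay it level across the middle of the board against the wedge's thin end, letting go only once it is down and chocked so that it neither drops nor rolls. Leave all the other things where they are.

Things in the scene. Friction and masses are not known exactly. Their poses are not given: they have to be found in the camera images.
- board_mid (a point): fixed sloping plywood board, 220 mm along the slope by 200 mm across, tilted 8 degrees. This point is the centre of its upper surface, 30 mm above the table; the x axis runs uphill along the surface, y across it (level), z is the surface's normal. The lower edge is the one nearer the robot. It stands left or right of the middle, the riser on the other side. An unchocked bottle rolls off it
- wedge_mid (a point): loose steel door wedge, 100 mm long, 45 mm wide with upright parallel sides, 0.3 kg; 26 mm thick at the heel, tapering straight to 2 mm at the thin end; a dark rubber strip crosses its top and end at the heel. This point is at the middle of its length and width, 13 mm above its flat underside. x points to the thin end, z up. It lies flat on the table
- wedge_nose (a point): the middle of the wedge's thin end, at its underside (50 mm along x from the wedge's middle)
- wedge_heel (a point): the middle of the wedge's thick end, at its underside (50 mm along -x from the wedge's middle)
- bottle_mid (a point): the round amber glass bottle with a paper band and black cap, 190 mm long, about 0.3 to 0.5 kg, lying on the table partly under the riser. This point is on its axis at the middle of its cylindrical body, 30 mm above what it lies on. The body is 60 mm across and 110 mm long (55 mm either way); x is its axis, with the neck and cap on the -x side; the frame turns as it rolls. It stays put on the flat table but rolls on a slope
- bottle_neck (a point): the middle of the bottle's neck and cap, on the axis, 107 mm along -x from the body's middle; the neck is 28 mm across and 50 mm long, and stands out in front of the riser
- bottle: the same bottle as a whole; origin at the middle of its body, on its axis
- wedge: the same wedge as a whole; origin at the centre of its underside
- riser_front (a point): fixed low wooden riser (a shelf on two side walls, open in front): 170 mm deep, 200 mm wide, its top 108 mm above the table. This point is on the lower front edge of the top, midway across, 90 mm above the table. -x points out of the opening towards the robot, and the bottle is drawn out that way, until its body is wholly in front of this edge
- card_box: small flat cardboard box, 85 x 60 x 26 mm (bystander); origin at the centre of its underside
- tape_roll: roll of grey tape, 90 mm across, 36 mm high, lying on top of the riser (bystander); origin at the centre of its underside
- game_box: blue game case, 110 x 34 x 70 mm high, standing under the riser beside the bottle (bystander); origin at the centre of its underside
- flask_back: clear square flask with black cap, 52 x 52 x 116 mm, standing towards the back (bystander); origin at the centre of its underside
- flask_side: a second such square flask, at the right side (bystander); origin at the centre of its underside
- book: blue book lying flat, 204 x 134 x 23 mm, at the left side (bystander); origin at the centre of its underside
Things that resemble listed ones, but are neither listed nor needed, are in the scene too. Of the things like the wedge, leave any that is red; of the rest the larger one is meant.

How it is judged:
On the way, in this order (a step that is already met when the one before it is completed fails the run):
1. the wedge lies flat on the lower half of the board, thin end uphill, and has been let go (x of wedge_nose in the frame of board_mid between -0.04 and 0.04 m and y of wedge_nose in the frame of board_mid between -0.04 and 0.04 m and z of wedge_nose in the frame of board_mid between -0.005 and 0.007 m and x of wedge_heel in the frame of board_mid between -0.14 and -0.04 m and z of wedge_heel in the frame of board_mid between -0.005 and 0.007 m and angle between the x axis of wedge_mid and the x axis of board_mid, either way round below 0.3 rad and contact force between the fingers and wedge below 0.05 N and linear speed of wedge below 0.02 m/s), for 0.2 s.
2. the bottle lies on the table wholly in front of the riser and has been let go (x of bottle_mid in the frame of riser_front below -0.05 m and height (world z) of bottle_mid between 0.024 and 0.036 m and contact force between the fingers and bottle below 0.05 N and linear speed of bottle below 0.02 m/s), for 0.2 s.
3. the bottle is lifted, held round its body (height (world z) of bottle_mid above 0.05 m and contact force between the fingers and bottle above 0.5 N and distance between the grasp point and bottle_mid below 0.065 m), for 0.1 s.
At the end, for the whole second after the job is handed in: Wedge flat on the board, thin end squarely uphill (0.3 rad) within 40 mm of the board's centre, heel downhill; bottle on the board against it, level across (0.25 rad), mid-body within 45 mm sideways and 40 mm down to 75 mm up the slope of the centre; both at rest, released (all of step 1 and x of bottle_mid in the frame of board_mid between -0.04 and 0.075 m and y of bottle_mid in the frame of board_mid between -0.045 and 0.045 m and z of bottle_mid in the frame of board_mid between 0.024 and 0.036 m and angle between the x axis of bottle_mid and the y axis of board_mid, either way round below 0.25 rad and contact force between bottle and wedge above 0.03 N and linear speed of bottle below 0.02 m/s and angular speed of bottle below 0.3 rad/s and contact force between the fingers and bottle below 0.05 N); the robot touches nothing.
It fails at once if the bottle is let go over the board so that it drops or rolls off at speed (x of bottle_mid in the frame of board_mid between -0.14 and 0.14 m and y of bottle_mid in the frame of board_mid between -0.12 and 0.12 m and z of bottle_mid in the frame of board_mid below 0.06 m and contact force between the fingers and bottle below 0.01 N and (angular speed of bottle above 5 rad/s or linear speed of bottle above 0.45 m/s)).
It fails at once if a bystander is shifted more than 30 mm (distance of any of card_box, tape_roll, game_box, flask_back, flask_side, book from where it was at the start of the episode above 0.03 m).
It also fails if it takes over 69 s, if anything falls off the work surface, if the arm or the gripper's body presses on something with over 40 N, if the wrist force passes 120 N, or if a joint passes its speed limit or range.

ROBOT

A 6-joint arm with a two-finger parallel gripper is mounted at the origin on the work surface. World frame = base frame: x ahead of the robot, y to its left, z up, the work surface at z = 0. Lengths are in m, angles in rad, forces in N, time in s.
With the tool pointing down it reaches from about 0.35 to 0.975 m from the base axis. Payload 4.9 kg.
Tool frame: the origin (TCP) lies on the front face of the gripper's body, between the roots of the fingers; the fingertips stand ctrl.finger_overhang ahead of it and the grasp point (between the pads) lies 54 mm ahead of it (ctrl.finger_overhang is the distance from the TCP to the fingertips, in m); z points along the fingers, y is the line along which they close (so a half turn about z gives the same grasp; the last joint's range is limited). The gripper opens to 85 mm and grips with 20 to 120 N. Pads are 22 mm wide; open, the fingers measure 114 mm over their backs; the gripper's body (76 mm by 85 mm) begins 54 mm behind the grasp point. The pads swing forward as they close: fully open they stand 13 mm farther back than shut.
Start: joints at [-1.285, 0.053, 1.613, -0, 1.476, -0.119], TCP at [0.246, -0.574, 0.304] pointing down, gripper open.
Joint ranges: [-3.01, 3.01], [-1.01, 2.22], [0.06, 2.58], [-1.02, 4.17], [0.09, 2.62], [-3.14, 3.14]. Speed limits (rad/s): [2.57, 2.57, 3.14, 3.14, 3.14, 3.14].

INTERFACE

Orientations are given as a rotation vector (axis times angle).
In Python, from station import ctrl, vision gives the robot as it stands. The module is installed in compiled form; this text tells all that it offers.
- The arm moves only by the tool drive_tool, never from a script. Its argument "rows" is a list of rows, each a list of 2 entries, a list of its own where there are three numbers: the shift along the tool's x, y, z in m, then the turn about the tool's z in rad. A call has 1 to 10 rows; each row shifts and turns the commanded pose from where the row before left it, along the tool's axes as they then stand; what a row does not reach is not made up. A row lasts 1/10 s, in which the tool goes at most 50 mm and 8.59 degrees, less where a joint would pass 70% of its speed; a pose out of reach is approached as far as the arm can. A call with a gripper value outside its range is refused whole. "jaw" is the closure, from 0 (fully open) to 1 (shut), set as the call begins (left out, the last holds). The fingers move at their own pace and stop on an object; "grip_force" is the grip in N (left out, the last holds). Time passes only in rows, so rows that do not move let the fingers close. It gives the time, the measured TCP pose, the force, the opening and the grip force at its end, in the units of the state.
- ctrl.get_obs(): the state, without advancing time (a new reading comes with each control period).
- vision.get_image(name): name is "side" or "top"; returns a dict with "image" (400x640x3 uint8, blue, green, red), "vertical_fov" (degrees; the focal length in pixels is half the picture's height over the tangent of half this angle, whatever the lens; pixels are square), "cx", "cy" (the principal point, pixels), "R" (3x3) and "t" (3): a world point X has camera coordinates R X + t. Camera axes: x right, y down, z forward; pixel columns grow to the right and rows downward; lengths in m; the calibration is good to about 2 mm. A picture is of the moment at which its call begins. There is no depth.
- ctrl.finish_job(): hands the job in; it is judged then, once.
The state is a dict: "t": time; "q": joint angles; "dq": joint speeds; "effort": joint torques, N m; "tool_pos": TCP position; "tool_rot": TCP orientation; "contact_force": force on the tool from outside, world axes, zero at the start; "wrist_torque": the same for the moment, N m; "opening": finger opening in m; "grip_force": force on a finger pad.
Only numpy, scipy, OpenCV 4.12 (cv2) and the standard library are available. Lean on these libraries where they do the work, as an engineer would, in place of code of your own. Each camera call takes 0.05 s, during which the arm holds its last target. There are 200 camera calls.

## Working session

There is one attempt and no reset: what is moved stays moved. The work goes in short steps, Python scripts to look and compute and a tool call to move; the robot and the scene stay as the last step left them, time stands still between calls to the robot, and variables do not carry over. Pictures are saved under pics/ and viewed, at most 13 in all, crops included, and the job is handed in when it is done.

Besides the shell and the picture viewer there is one more tool, called after "Call:" by a JSON object that holds its "op" and its "data", one argument or row to a line. drive_tool: Moves the arm, as the interface text tells. Its arguments: {"type":"object","properties":{"rows":{"type":"array","items":{"type":"array"}},"jaw":{"type":"number"},"grip_force":{"type":"number"}},"required":["rows"]}

```bash
mkdir -p pics
cat > h.py <<'E'
import numpy as np, cv2
from scipy.spatial.transform import Rotation as Ro
from station import ctrl, vision
def cam(n):
    d=vision.get_image(n); d['f']=200/np.tan(np.radians(d['vertical_fov']/2)); d['R']=np.array(d['R']);d['t']=np.array(d['t']); return d
def ray(d,px):
    v=np.array([(px[0]-d['cx'])/d['f'],(px[1]-d['cy'])/d['f'],1.]); return -d['R'].T@d['t'], d['R'].T@v
def onz(d,px,z):
    o,v=ray(d,px); return o+v*(z-o[2])/v[2]
def proj(d,X):
    c=d['R']@np.array(X)+d['t']; return np.array([d['cx']+d['f']*c[0]/c[2],d['cy']+d['f']*c[1]/c[2]])
def save(n,im): cv2.imwrite('pics/'+n+'.png',im)
E
python3 - <<'E'
from h import *
for n in('top','side'):
    d=cam(n); save(n+'0',d['image']); print(n,d['f'],d['cx'],d['cy'],-d['R'].T@d['t'],d['R'].round(3).tolist(),[k for k in d])
o=ctrl.get_obs(); print(o); print(ctrl.finger_overhang, Ro.from_rotvec(o['tool_rot']).as_matrix().round(3))
E
```

```text
top 491.5978343697871 317.5872574174586 208.51607385187913 [ 0.38423592 -0.01553275  1.63393256] [[-0.01, -1.0, -0.006], [-0.991, 0.011, -0.132], [0.132, 0.004, -0.991]] ['image', 'vertical_fov', 'cx', 'cy', 'R', 't', 'f']
side 472.1014626568354 317.70781676964594 202.117949654674 [-0.89644421  0.0951978   1.19901421] [[-0.058, -0.998, -0.007], [-0.59, 0.04, -0.807], [0.806, -0.043, -0.591]] ['image', 'vertical_fov', 'cx', 'cy', 'R', 't', 'f']
{'t': 0.1, 'q': array([-1.28498467e+00,  5.33467668e-02,  1.61417620e+00,  3.82407434e-06,
        1.47599490e+00, -1.19004136e-01]), 'dq': array([ 0.00116254, -0.0012063 , -0.00278363, -0.00083733, -0.00080311,
        0.00138003]), 'effort': array([ 3.62870624e-04, -3.94907355e+01, -3.71362710e+01, -1.45904269e-04,
        3.98869146e-03, -7.79135604e-06]), 'tool_pos': array([ 0.24603199, -0.57406751,  0.3027395 ]), 'tool_rot': array([-3.07557862e+00, -6.31163823e-01,  2.45821178e-04]), 'contact_force': array([-0.6990057 , -0.00567777,  0.01165372]), 'wrist_torque': array([ 0.03913625, -0.00776392,  0.01364623]), 'grip_force': 0.0, 'opening': 0.08546728405536302}
0.0726 [[ 0.919  0.394 -0.001]
 [ 0.394 -0.919  0.002]
 [ 0.    -0.002 -1.   ]]
```

View pics/top0.png

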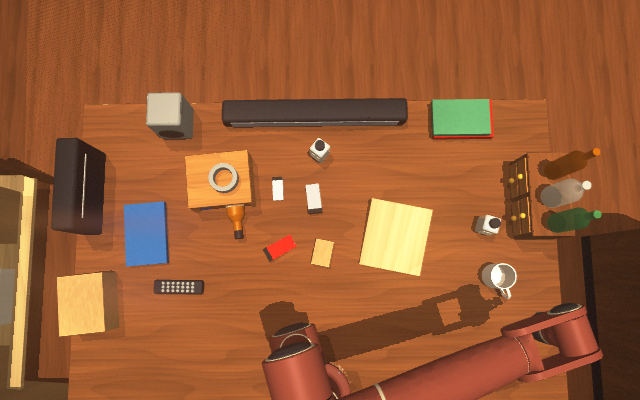

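View pics/side0.png

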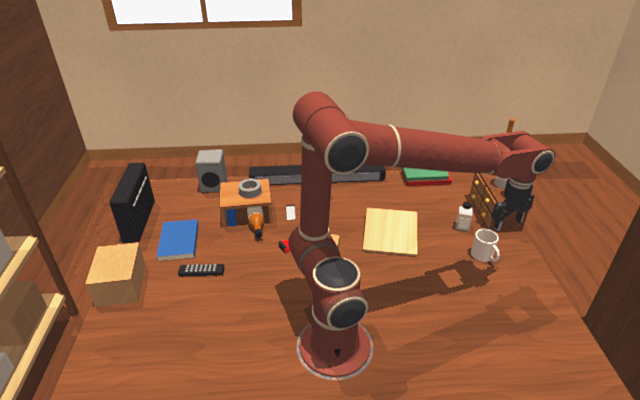

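The top view shows the riser at about (220,180) with the bottle neck at (236,222), and the board at (396,236). There is a red decoy at (280,248). Two light wedges are at (278,189) and (314,198), and the second is larger. I'll zoom in on these.

Run:
```python
from h import *
d=cam('top'); im=d['image']
save('crop1',cv2.resize(im[140:280,180:440],None,fx=3,fy=3,interpolation=cv2.INTER_CUBIC))
hsv=cv2.cvtColor(im,cv2.COLOR_BGR2HSV)
for n,lo,hi,z in(('white',(0,0,140),(180,70,255),.013),('board',(15,40,150),(35,160,255),.03)):
    m=cv2.inRange(hsv,lo,hi)
    for c in cv2.findContours(m,0,1)[0]:
        a=cv2.contourArea(c)
        if a>60:
            r=cv2.minAreaRect(c); b=cv2.boxPoints(r)
            print(n,a,np.round(r[0],1),[onz(d,p,z)[:2].round(3).tolist() for p in b])
```

```text
white 496.0 [504.8 277.6] [[0.366, -0.552], [0.429, -0.606], [0.366, -0.681], [0.303, -0.626]]
white 101.5 [491.4 223.5] [[0.527, -0.55], [0.575, -0.567], [0.56, -0.615], [0.512, -0.599]]
white 284.0 [313.1 196. ] [[0.681, 0.032], [0.685, -0.012], [0.603, -0.02], [0.599, 0.024]]
white 175.0 [277.  189.5] [[0.698, 0.143], [0.697, 0.11], [0.633, 0.11], [0.633, 0.143]]
white 588.5 [222.5 176.5] [[0.758, 0.356], [0.757, 0.265], [0.665, 0.264], [0.666, 0.354]]
white 99.0 [319.4 147.2] [[0.805, 0.019], [0.845, -0.011], [0.813, -0.052], [0.773, -0.022]]
white 1007.0 [163.  108.5] [[1.007, 0.578], [1.005, 0.461], [0.895, 0.458], [0.897, 0.574]]
board 2582.5 [ 80.  303.8] [[0.389, 0.845], [0.397, 0.696], [0.205, 0.674], [0.197, 0.821]]
board 169.0 [498.2 276.8] [[0.385, -0.531], [0.428, -0.577], [0.353, -0.647], [0.311, -0.601]]
board 419.0 [321.9 252.4] [[0.419, 0.016], [0.5, -0.001], [0.488, -0.059], [0.407, -0.041]]
board 4068.0 [395.5 236.7] [[0.414, -0.139], [0.632, -0.187], [0.59, -0.386], [0.374, -0.335]]
board 386.5 [576.  188.3] [[0.676, -0.804], [0.707, -0.902], [0.635, -0.92], [0.603, -0.822]]
board 2342.0 [ 17.  280.5] [[0.721, 1.049], [0.72, 0.935], [0.043, 0.89], [0.044, 0.998]]
board 609.0 [222.  176.5] [[0.754, 0.355], [0.753, 0.262], [0.662, 0.261], [0.663, 0.354]]
board 1000.0 [163.  108.5] [[1.0, 0.571], [0.999, 0.456], [0.89, 0.453], [0.891, 0.568]]
```

View pics/crop1.png

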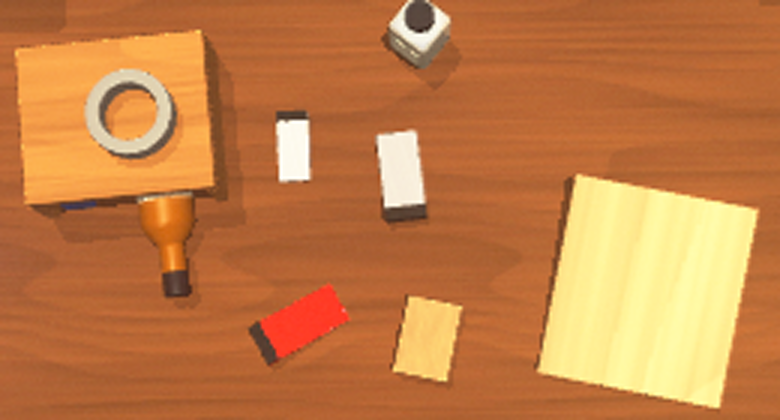

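The large wedge has its dark heel towards the robot, with the thin end at crop (397,131) and the heel at (408,218). The board corners are at (575,175), (758,209), (720,408) and (538,373), and the bottle cap ends at (177,296). I'll turn these into world poses.

Run:
```python
from h import *
d=cam('top'); im=d['image']
P=lambda x,y,z: onz(d,(x/3+180-.33,y/3+140-.33),z)
B=[P(538,373,.0147),P(575,175,.0453),P(758,209,.0453),P(720,408,.0147)]
print('board',np.round(B,3).tolist(),np.mean(B,0).round(4))
u=(B[1]+B[2]-B[0]-B[3])/2; print('uphill',np.linalg.norm(u[:2]),np.degrees(np.arctan2(u[1],u[0])), 'across',np.degrees(np.arctan2(*(B[1]-B[2])[:2])))
W=[P(377,133,.002),P(416,129,.002),P(427,216,.0),P(389,220,.0)]
print('wedge',np.round(W,3).tolist(),np.mean(W,0).round(4))
u=(W[0]+W[1]-W[3]-W[2])/2; print(np.linalg.norm(u),np.degrees(np.arctan2(u[1],u[0])))
c=P(177,296,.022);s=P(175,272,.03);q=P(167,205,.03); print('cap end',c,'neckcap',s,'body',q)
# hue mask line fit of neck/shoulder
hsv=cv2.cvtColor(im,cv2.COLOR_BGR2HSV)
m=cv2.inRange(hsv,(5,200,120),(18,255,255)); m[:205]=0;m[232:]=0;m[:,:224]=0;m[:,248:]=0
for r in range(206,232):
    x=np.where(m[r])[0]
    if len(x): print(r,x.min(),x.max(),onz(d,((x.min()+x.max())/2,r),.03)[:2].round(4))
R=[P(25,206,.108),P(214,186,.108),P(203,31,.108),P(15,48,.108)]
print('riser',np.round(R,3).tolist()); f=(R[0]+R[1])/2; u=R[0]-R[1]; print(f, 'dir',np.degrees(np.arctan2(-u[0],u[1])))
```

```text
board [[0.415, -0.142, 0.015], [0.628, -0.185, 0.045], [0.588, -0.382, 0.045], [0.375, -0.339, 0.015]] [ 0.5015 -0.2621  0.03  ]
uphill 0.21769427684419074 -11.32238170493807 across 11.305517313738006
wedge [[0.685, 0.032, 0.002], [0.689, -0.012, 0.002], [0.59, -0.023, 0.0], [0.586, 0.019, 0.0]] [0.6376 0.004  0.001 ]
0.09917356102185974 6.931158295004572
cap end [0.5023247  0.25155093 0.022     ] neckcap [0.5279854  0.25270056 0.03      ] body [0.60188941 0.26232393 0.03      ]
206 236 243 [0.6084 0.2487]
207 228 243 [0.6052 0.2618]
208 226 243 [0.6019 0.2651]
209 226 243 [0.5986 0.265 ]
210 226 243 [0.5953 0.265 ]
211 227 244 [0.5919 0.2617]
212 227 244 [0.5886 0.2616]
213 227 244 [0.5853 0.2616]
214 227 243 [0.582  0.2632]
215 227 243 [0.5787 0.2632]
216 228 243 [0.5754 0.2615]
217 228 242 [0.5721 0.2631]
218 229 242 [0.5687 0.2614]
219 230 241 [0.5654 0.2614]
220 231 240 [0.5621 0.2613]
221 232 240 [0.5588 0.2596]
222 233 240 [0.5555 0.2579]
223 233 240 [0.5522 0.2579]
224 233 241 [0.5489 0.2562]
225 233 241 [0.5456 0.2562]
226 234 241 [0.5423 0.2545]
227 234 241 [0.539  0.2545]
228 234 241 [0.5357 0.2544]
229 234 241 [0.5324 0.2544]
230 234 235 [0.5292 0.2642]
riser [[0.592, 0.397, 0.108], [0.611, 0.2, 0.108], [0.777, 0.213, 0.108], [0.761, 0.412, 0.108]]
[0.60134823 0.29859954 0.108     ] dir 5.486338996676687
```

```bash
cat >> h.py <<'E'
def plan(x,y,z,yaw_deg):
    "z: grasp point height; gives turn (rad) then shift in tool axes after the turn"
    o=ctrl.get_obs(); M=Ro.from_rotvec(o['tool_rot']).as_matrix()
    yaw=np.arctan2(M[1,0],M[0,0]); a=-(np.radians(yaw_deg)-yaw); a=(a+np.pi)%(2*np.pi)-np.pi
    N=M@Ro.from_rotvec([0,0,a]).as_matrix()
    s=N.T@(np.array([x,y,z+.054])-o['tool_pos'])
    print('t',round(o['t'],2),'pos',o['tool_pos'].round(4),'yaw',np.degrees(yaw).round(2),'turn',a.round(4),'shift',s.round(4),'dist',np.linalg.norm(s).round(3),'F',o['contact_force'].round(1),'open',round(o['opening'],4),'grip',round(o['grip_force'],1))
E
python3 -c "
from h import *
plan(.6227,.0022,.10,6.9)"
```

```text
t 0.2 pos [ 0.2461 -0.5742  0.3031] yaw 23.19 turn 0.2843 shift [ 0.4432 -0.5268  0.1497] dist 0.705 F [-0.7 -0.5 -0.4] open 0.0855 grip 0.0
```

Call:
{"op": "drive_tool", "data": {
  "rows": [
    [[0,0,0],0.142],
    [[0,0,0],0.142],
    [[0.02,-0.024,0],0],
    [[0.028,-0.033,0],0],
    [[0.028,-0.033,0],0],
    [[0.028,-0.033,0],0],
    [[0.028,-0.033,0],0],
    [[0.028,-0.033,0],0],
    [[0.028,-0.033,0],0],
    [[0.028,-0.033,0],0]
  ],
  "jaw": 0,
  "grip_force": 20
}}

```text
t: 1.2
tool_pos: [0.4304, -0.2936, 0.3038]
tool_rot: [3.136, 0.189, 0.0]
contact_force: [0.4, -0.7, -0.6]
opening: 0.085
grip_force: 0.0
```

Call:
{"op": "drive_tool", "data": {
  "rows": [
    [[0.028,-0.033,0],0],
    [[0.028,-0.033,0],0],
    [[0.028,-0.033,0],0],
    [[0.028,-0.033,0],0],
    [[0.028,-0.033,0],0],
    [[0.028,-0.033,0],0],
    [[0.028,-0.033,0.03],0],
    [[0.02,-0.03,0.04],0],
    [[0,0,0.03],0],
    [[0,0,0],0]
  ]
}}

```text
t: 2.2
tool_pos: [0.6076, -0.0128, 0.202]
tool_rot: [-3.134, -0.192, 0.017]
contact_force: [-0.2, -0.2, -0.9]
opening: 0.0855
grip_force: 0.0
```

Run:
```python
from h import *
plan(.6227,.0022,.022,6.9)
d=cam('top'); save('top2',cv2.resize(d['image'][150:270,260:440],None,fx=4,fy=4,interpolation=cv2.INTER_CUBIC))
```

```text
t 2.2 pos [ 0.6076 -0.0128  0.202 ] yaw 7.03 turn 0.0023 shift [ 0.0182 -0.0128  0.1258] dist 0.128 F [-0.2 -0.2 -0.9] open 0.0855 grip 0.0
```

Call:
{"op": "drive_tool", "data": {
  "rows": [
    [[0.018,-0.013,0.03],0.002],
    [[0,0,0.03],0],
    [[0,0,0.03],0],
    [[0,0,0.02],0],
    [[0,0,0.01],0],
    [[0,0,0.003],0],
    [[0,0,0],0]
  ]
}}

```text
t: 2.95
tool_pos: [0.6278, 0.0002, 0.087]
tool_rot: [3.136, 0.185, 0.004]
contact_force: [0.2, 0.2, -0.3]
opening: 0.0855
grip_force: 0.0
```

Call:
{"op": "drive_tool", "data": {
  "rows": [
    [[0,0,0],0],
    [[0,0,0],0],
    [[0,0,0],0],
    [[0,0,0],0],
    [[0,0,0],0],
    [[0,0,0],0]
  ],
  "jaw": 1,
  "grip_force": 30
}}

```text
t: 3.55
tool_pos: [0.63, 0.0007, 0.0894]
tool_rot: [3.135, 0.187, 0.013]
contact_force: [2.0, 1.6, 8.7]
opening: 0.0003
grip_force: 4.6
```

Call:
{"op": "drive_tool", "data": {
  "rows": [
    [[0,0,-0.01],0],
    [[0,0,-0.03],0],
    [[0,0,-0.04],0],
    [[0,0,-0.04],0],
    [[0,0,0],0]
  ]
}}

```text
t: 4.05
tool_pos: [0.63, 0.0004, 0.2137]
tool_rot: [3.134, 0.187, 0.02]
contact_force: [0.9, -0.3, 0.5]
opening: 0.0003
grip_force: 0.0
```

```bash
python3 - <<'E'
from h import *
plan(.46,-.255,.14,-11.3)
d=cam('top'); save('top3',cv2.resize(d['image'][140:280,240:440],None,fx=3,fy=3,interpolation=cv2.INTER_CUBIC))
d=cam('side'); save('side3',d['image'][150:290,240:440].repeat(3,0).repeat(3,1))
E
python3 -c "
import cv2,numpy as np
cv2.imwrite('pics/both3.png',cv2.resize(np.hstack([cv2.imread('pics/top3.png'),cv2.imread('pics/side3.png')]),(800,280)))"
```

```text
t 4.05 pos [6.300e-01 4.000e-04 2.137e-01] yaw 6.82 turn 0.3162 shift [-0.1169  0.2838  0.0179] dist 0.307 F [ 0.9 -0.3  0.5] open 0.0003 grip 0.0
```

View pics/both3.png

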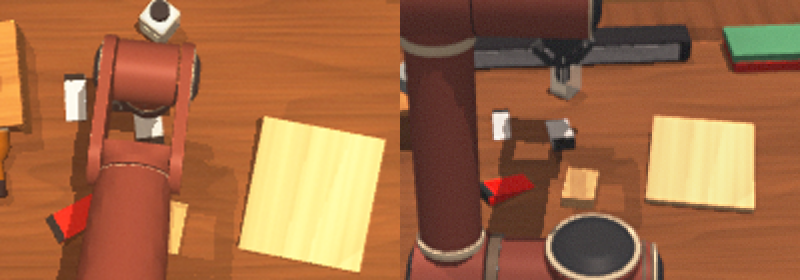

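The grasp missed. The open fingers are shorter, so they closed just above the wedge. In the side view the wedge is still on the table near its old spot, at right panel (562,132). I'll step aside and measure it again.

Call:
{"op": "drive_tool", "data": {
  "rows": [
    [[0,0.04,0],0],
    [[0,0.04,0],0],
    [[0,0.04,0],0],
    [[0,0.04,0],0],
    [[0,0.04,0],0],
    [[0,0,0],0],
    [[0,0,0],0]
  ],
  "jaw": 0
}}

```text
t: 4.85
tool_pos: [0.6494, -0.1983, 0.2029]
tool_rot: [-3.134, -0.184, 0.006]
contact_force: [-0.4, 0.2, -0.4]
opening: 0.0854
grip_force: 0.0
```

Run:
```python
from h import *
plan(.6227,.0022,.022,6.9)
d=cam('top'); im=d['image']; save('top4',cv2.resize(im[160:240,270:370],None,fx=7,fy=7,interpolation=cv2.INTER_CUBIC))
```

```text
t 4.85 pos [ 0.6494 -0.1983  0.2029] yaw 6.7 turn -0.0034 shift [-0.002  -0.2019  0.1274] dist 0.239 F [-0.4  0.2 -0.4] open 0.0854 grip 0.0
```

View pics/top4.png

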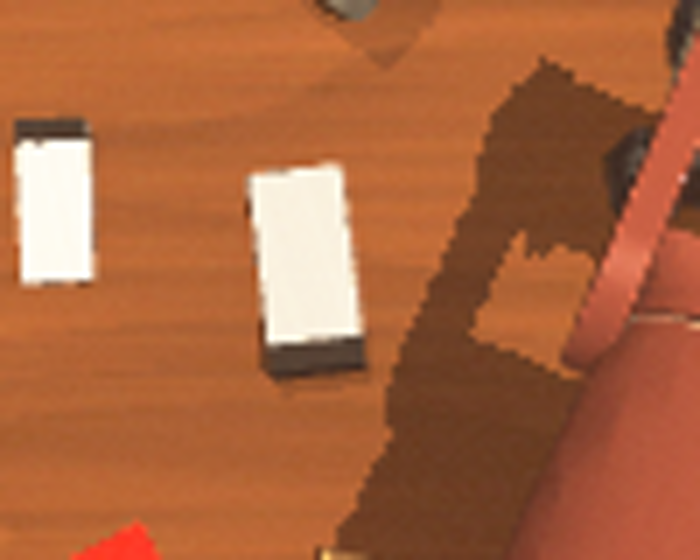

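Run:
```python
from h import *
d=cam('top')
P=lambda x,y,z: onz(d,(x/7+270-.43,y/7+160-.43),z)
W=np.array([P(248,177,.002),P(342,167,.002),P(366,370,.0),P(267,379,.0)])
c=W.mean(0);u=(W[0]+W[1]-W[3]-W[2])/2;yaw=np.arctan2(u[1],u[0]); print(W.round(4).tolist(),c,np.linalg.norm(u),np.degrees(yaw))
g=c[:2]-.017*u[:2]/np.linalg.norm(u); print(g); plan(g[0],g[1],.02,np.degrees(yaw))
```

```text
[[0.6819, 0.0331, 0.002], [0.6863, -0.0122, 0.002], [0.5879, -0.0227, 0.0], [0.584, 0.0247, 0.0]] [0.63501159 0.00571699 0.001     ] 0.09859181364311796 5.481647825152521
[0.61809281 0.00409337]
t 4.95 pos [ 0.6497 -0.1967  0.2036] yaw 6.84 turn 0.0237 shift [-0.012  -0.2027  0.13  ] dist 0.241 F [-0.1  0.6  0.8] open 0.0855 grip 0.0
```

Call:
{"op": "drive_tool", "data": {
  "rows": [
    [[-0.002,-0.04,0],0.018],
    [[-0.004,-0.04,0],0],
    [[-0.004,-0.04,0],0],
    [[0,-0.04,0.01],0],
    [[0,-0.03,0.02],0],
    [[0,-0.013,0.03],0],
    [[0,0,0.03],0],
    [[0,0,0.015],0],
    [[0,0,0],0],
    [[0,0,0],0]
  ]
}}

```text
t: 5.95
tool_pos: [0.6197, 0.0032, 0.1009]
tool_rot: [3.138, 0.159, 0.001]
contact_force: [0.4, 0.7, 0.6]
opening: 0.0853
grip_force: 0.0
```

```bash
python3 -c "
from h import *
plan(.6181,.0041,.020,6)"
```

```text
t 5.95 pos [0.6197 0.0032 0.1009] yaw 5.79 turn -0.0037 shift [-0.0015 -0.0011  0.0269] dist 0.027 F [0.4 0.7 0.6] open 0.0853 grip 0.0
```

Call:
{"op": "drive_tool", "data": {
  "rows": [
    [[-0.001,-0.001,0.012],0],
    [[0,0,0.01],0],
    [[0,0,0.004],0],
    [[0,0,0],0],
    [[0,0,0],0],
    [[0,0,0],0]
  ]
}}

```text
t: 6.55
tool_pos: [0.6186, 0.0038, 0.0747]
tool_rot: [3.137, 0.158, 0.001]
contact_force: [-0.0, -0.3, 0.6]
opening: 0.0857
grip_force: 0.0
```

Call:
{"op": "drive_tool", "data": {
  "rows": [
    [[0,0,0],0],
    [[0,0,0],0],
    [[0,0,0],0],
    [[0,0,0],0],
    [[0,0,0],0],
    [[0,0,0],0]
  ],
  "jaw": 1,
  "grip_force": 30
}}

```text
t: 7.15
tool_pos: [0.6185, 0.004, 0.0747]
tool_rot: [3.138, 0.158, 0.001]
contact_force: [-0.2, 0.6, 1.9]
opening: 0.0445
grip_force: 32.4
```

Call:
{"op": "drive_tool", "data": {
  "rows": [
    [[0,0,-0.01],0],
    [[0,0,-0.03],0],
    [[0,0,-0.04],0],
    [[0,0,-0.03],0],
    [[0,0,0],0.1],
    [[0,0,0],0.1],
    [[0,0,0],0.1],
    [[0,0,0],0],
    [[0,0,0],0]
  ]
}}

```text
t: 8.05
tool_pos: [0.6178, 0.0039, 0.1838]
tool_rot: [3.126, -0.309, -0.002]
contact_force: [-1.2, 0.4, -3.7]
opening: 0.0441
grip_force: 31.9
```

```bash
python3 -c "
from h import *
plan(.4413,-.2501,.08,-11.3)"
```

```text
t 8.05 pos [0.6178 0.0039 0.1838] yaw -11.3 turn -0.0 shift [-0.1232  0.2837  0.05  ] dist 0.313 F [-1.2  0.4 -3.7] open 0.0441 grip 31.9
```

Call:
{"op": "drive_tool", "data": {
  "rows": [
    [[-0.01,0.022,0],0],
    [[-0.015,0.035,0],0],
    [[-0.015,0.035,0],0],
    [[-0.015,0.035,0],0],
    [[-0.015,0.035,0],0],
    [[-0.015,0.035,0],0],
    [[-0.015,0.035,0],0],
    [[-0.013,0.03,0],0],
    [[-0.01,0.022,0],0],
    [[0,0,0],0]
  ]
}}

```text
t: 9.05
tool_pos: [0.44, -0.252, 0.1843]
tool_rot: [3.125, -0.316, -0.001]
contact_force: [0.7, 0.5, -2.8]
opening: 0.044
grip_force: 32.0
```

Call:
{"op": "drive_tool", "data": {
  "rows": [
    [[0,0,0.02],0],
    [[0,0,0.02],0],
    [[0,0,0.01],0],
    [[0,0,0],0],
    [[0,0,0],0],
    [[0,0,0],0]
  ]
}}

```text
t: 9.65
tool_pos: [0.4423, -0.2504, 0.1355]
tool_rot: [3.125, -0.311, 0.003]
contact_force: [0.8, -0.4, -2.0]
opening: 0.0441
grip_force: 32.0
```

Run:
```python
from h import *
plan(.4413,-.2501,.052,-11.3)
d=cam('side'); save('side5',cv2.resize(d['image'][180:280,320:450],None,fx=5,fy=5,interpolation=cv2.INTER_CUBIC))
```

```text
t 9.65 pos [ 0.4423 -0.2504  0.1355] yaw -11.38 turn -0.0014 shift [-0.0011 -0.0001  0.0295] dist 0.03 F [ 0.8 -0.4 -2. ] open 0.0441 grip 32.0
```

View pics/side5.png

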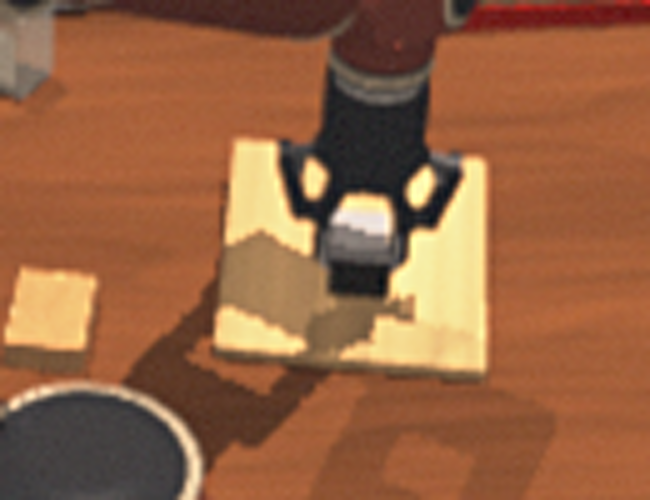

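The wedge hangs level in the grip over the lower half of the board, with the heel at crop (360,280) facing the robot. Next I lower it at low grip so it pivots onto the slope.

Call:
{"op": "drive_tool", "data": {
  "rows": [
    [[0,0,0.012],0],
    [[0,0,0.012],0],
    [[0,0,0.006],0],
    [[0,0,0.002],0],
    [[0,0,0.002],0],
    [[0,0,0.002],0],
    [[0,0,0.0],0],
    [[0,0,0],0]
  ],
  "grip_force": 20
}}

```text
t: 10.5
tool_pos: [0.4416, -0.2503, 0.0984]
tool_rot: [3.126, -0.312, 0.001]
contact_force: [-3.0, 0.3, 1.3]
opening: 0.0443
grip_force: 32.4
```

Call:
{"op": "drive_tool", "data": {
  "rows": [
    [[0,0,0.001],0],
    [[0,0,0],0]
  ]
}}

```text
t: 10.7
tool_pos: [0.4417, -0.2503, 0.0976]
tool_rot: [3.126, -0.312, 0.001]
contact_force: [-4.2, 1.2, 3.3]
opening: 0.0442
grip_force: 32.6
```

Call:
{"op": "drive_tool", "data": {
  "rows": [
    [[0,0,0],0],
    [[0,0,0],0],
    [[0,0,0],0],
    [[0,0,0],0],
    [[0,0,-0.01],0],
    [[0,0,-0.03],0],
    [[0,0,-0.04],0],
    [[0,0,-0.03],0],
    [[0,-0.03,0],0],
    [[0,-0.04,0],0]
  ],
  "jaw": 0
}}

```text
t: 11.7
tool_pos: [0.4563, -0.1823, 0.2103]
tool_rot: [3.123, -0.317, 0.007]
contact_force: [1.3, 0.2, -0.2]
opening: 0.0853
grip_force: 0.0
```

Call:
{"op": "drive_tool", "data": {
  "rows": [
    [[0,-0.04,0],0],
    [[0,-0.04,0],0],
    [[0,-0.04,0],0],
    [[0,-0.02,0],0],
    [[0,0,0],0],
    [[0,0,0],0]
  ]
}}

```text
t: 12.3
tool_pos: [0.4832, -0.0443, 0.2079]
tool_rot: [3.126, -0.311, 0.001]
contact_force: [-0.1, 0.2, -0.6]
opening: 0.0854
grip_force: 0.0
```

Run:
```python
from h import *
plan(.527,.2535,.1,6.5)
d=cam('top');im=d['image'];e=cam('side')['image']
save('both6',np.hstack([cv2.resize(im[190:280,350:440],(400,400),interpolation=cv2.INTER_CUBIC),cv2.resize(e[200:265,355:430],(400,347),interpolation=cv2.INTER_CUBIC)[:400].copy() if 0 else cv2.resize(e[195:270,355:430],(400,400),interpolation=cv2.INTER_CUBIC)]))
```

```text
t 12.3 pos [ 0.4832 -0.0443  0.2079] yaw -11.35 turn -0.3116 shift [ 0.0772 -0.2909  0.0537] dist 0.306 F [-0.1  0.2 -0.6] open 0.0854 grip 0.0
```

View pics/both6.png

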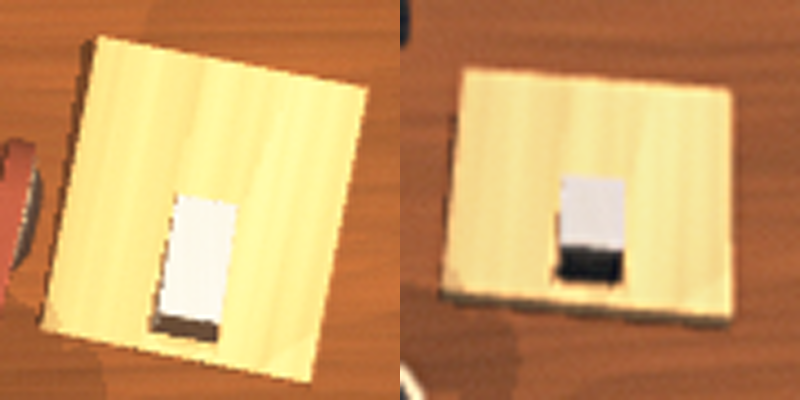

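The wedge lies flat on the board, aligned uphill. The nose middle is at crop (206,199), close to the board centre, and the heel is at (184,335). I'll compute the nose, then go for the bottle neck.

Run:
```python
from h import *
d=cam('top'); s=90/400
P=lambda x,y,z: onz(d,(x*s+350-.4,y*s+190-.4),z)
c=np.array([.5015,-.2621,.03]);a=np.radians(-11.3);b=np.radians(8)
X=np.array([np.cos(b)*np.cos(a),np.cos(b)*np.sin(a),np.sin(b)]);Y=np.array([-np.sin(a),np.cos(a),0])
for p in((174,195),(238,203),(217,341),(150,331)):
    w=P(*p,.03) ; w=P(*p,.03+(w-c)[:2]@X[:2]*np.tan(b)) ; print((w-c)@X,(w-c)@Y)
```

```text
0.0064667443729943845 0.023655254267625204
0.009361612708198725 -0.023398179285870988
-0.09311627419056412 -0.02700951550437877
-0.09507017978957673 0.022499028765028874
```

Call:
{"op": "drive_tool", "data": {
  "rows": [
    [[0,0,0],-0.14],
    [[0,0,0],-0.14],
    [[0,0,0],-0.03],
    [[0.008,-0.03,0],0],
    [[0.01,-0.037,0],0],
    [[0.01,-0.037,0],0],
    [[0.01,-0.037,0],0],
    [[0.01,-0.037,0],0],
    [[0.01,-0.037,0],0],
    [[0.01,-0.037,0],0]
  ]
}}

```text
t: 13.45
tool_pos: [0.5231, 0.2146, 0.2073]
tool_rot: [3.137, 0.169, 0.0]
contact_force: [0.3, -1.8, 0.6]
opening: 0.0855
grip_force: 0.0
```

Call:
{"op": "drive_tool", "data": {
  "rows": [
    [[0.008,-0.034,0],0],
    [[0.001,-0.005,0.02],0],
    [[0,0,0.03],0],
    [[0,0,0],0],
    [[0,0,0],0]
  ]
}}

```text
t: 13.95
tool_pos: [0.5273, 0.2528, 0.1569]
tool_rot: [3.136, 0.171, -0.003]
contact_force: [0.2, -0.5, 0.2]
opening: 0.0856
grip_force: 0.0
```

Run:
```python
from h import *
plan(.527,.2535,.035,6.5)
```

```text
t 13.95 pos [0.5273 0.2528 0.1569] yaw 6.24 turn -0.0045 shift [-0.0001 -0.0008  0.0679] dist 0.068 F [ 0.2 -0.5  0.2] open 0.0856 grip 0.0
```

Call:
{"op": "drive_tool", "data": {
  "rows": [
    [[0,-0.001,0.02],-0.004],
    [[0,0,0.025],0],
    [[0,0,0.018],0],
    [[0,0,0.006],0],
    [[0,0,0],0],
    [[0,0,0],0]
  ]
}}

```text
t: 14.55
tool_pos: [0.5285, 0.2546, 0.0902]
tool_rot: [-3.136, -0.179, -0.004]
contact_force: [0.2, -0.4, 0.3]
opening: 0.0853
grip_force: 0.0
```

Call:
{"op": "drive_tool", "data": {
  "rows": [
    [[0,0,0],0],
    [[0,0,0],0],
    [[0,0,0],0],
    [[0,0,0],0],
    [[0,0,0],0],
    [[0,0,0],0]
  ],
  "jaw": 1,
  "grip_force": 30
}}

```text
t: 15.15
tool_pos: [0.5274, 0.2547, 0.0887]
tool_rot: [-3.136, -0.181, -0.0]
contact_force: [-0.4, 0.5, 3.2]
opening: 0.0272
grip_force: 30.6
```

Call:
{"op": "drive_tool", "data": {
  "rows": [
    [[-0.005,0,0],0],
    [[-0.012,0,0],0],
    [[-0.018,0,0],0],
    [[-0.02,0,0],0],
    [[-0.02,0,0],0],
    [[-0.02,0,0],0],
    [[-0.02,0,0],0],
    [[-0.012,0,0],0],
    [[-0.005,0,0],0],
    [[0,0,0],0]
  ]
}}

```text
t: 16.15
tool_pos: [0.3952, 0.2393, 0.0884]
tool_rot: [3.136, 0.18, -0.003]
contact_force: [-3.0, 0.8, 5.4]
opening: 0.0269
grip_force: 30.6
```

Call:
{"op": "drive_tool", "data": {
  "rows": [
    [[0,0,0],0],
    [[0,0,0],0]
  ]
}}

```text
t: 16.35
tool_pos: [0.3953, 0.2393, 0.0881]
tool_rot: [3.136, 0.18, -0.007]
contact_force: [-5.7, 0.3, 6.6]
opening: 0.0271
grip_force: 30.9
```

Call:
{"op": "drive_tool", "data": {
  "rows": [
    [[0,0,0],0],
    [[0,0,0],0],
    [[0,0,0],0],
    [[0,0,0],0],
    [[0,0,-0.02],0],
    [[0,0,-0.04],0],
    [[0,0,-0.04],0],
    [[-0.02,0.03,-0.01],0],
    [[-0.02,0.04,0],0],
    [[0,0.04,0],0]
  ],
  "jaw": 0
}}

```text
t: 17.35
tool_pos: [0.3677, 0.1248, 0.1985]
tool_rot: [-3.136, -0.184, -0.001]
contact_force: [1.8, -1.3, -0.2]
opening: 0.0853
grip_force: 0.0
```

Call:
{"op": "drive_tool", "data": {
  "rows": [
    [[0,0.04,0],0],
    [[0,0.03,0],0],
    [[0,0,0],0],
    [[0,0,0],0]
  ]
}}

```text
t: 17.75
tool_pos: [0.3771, 0.0556, 0.1983]
tool_rot: [-3.136, -0.177, -0.0]
contact_force: [-0.4, -0.5, -0.2]
opening: 0.0856
grip_force: 0.0
```

Run:
```python
from h import *
plan(.505,.25,.1,6.5)
d=cam('top');im=d['image']
save('top7',cv2.resize(im[160:300,170:320],None,fx=4,fy=4,interpolation=cv2.INTER_CUBIC))
```

```text
t 17.75 pos [0.3771 0.0556 0.1983] yaw 6.46 turn -0.0006 shift [ 0.1491 -0.1787  0.0443] dist 0.237 F [-0.4 -0.5 -0.2] open 0.0856 grip 0.0
```

View pics/top7.png

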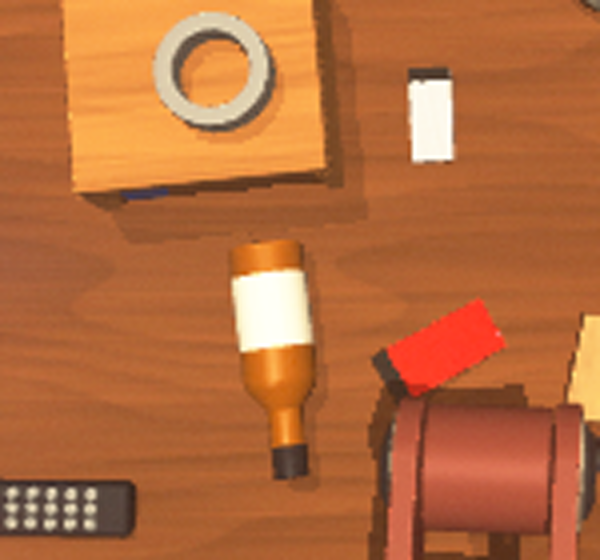

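The bottle is out on the table, with its base at crop (266,241) and its cap end at (291,477). It is well in front of the riser edge (row ~185).

Run:
```python
from h import *
d=cam('top')
P=lambda x,y,z: onz(d,(x/4+170-.4,y/4+160-.4),z)
b=P(266.5,240,.045);c=P(291,477,.028);l=P(276.5,347,.03);b2=P(266.5,245,.03)
u=b-c;u[2]=0;print(b,c,l,np.linalg.norm(u)); u/=np.linalg.norm(u);yaw=np.degrees(np.arctan2(u[1],u[0]));print(yaw)
m1=c+u*.132;m2=b-u*.055;print(m1,m2);m=(m1+m2)/2
plan(m[0],m[1],.1,yaw)
```

```text
[0.56174461 0.25637727 0.045     ] [0.37051012 0.23718411 0.028     ] [0.47558196 0.24975675 0.03      ] 0.19219523425209664
5.73127137718046
[0.50185028 0.250366   0.028     ] [0.50701954 0.25088481 0.045     ]
t 17.85 pos [0.3769 0.0565 0.1981] yaw 6.62 turn 0.0155 shift [ 0.1463 -0.1804  0.0441] dist 0.236 F [ 0.3 -0.7 -0.4] open 0.0854 grip 0.0
```

Call:
{"op": "drive_tool", "data": {
  "rows": [
    [[0.02,-0.025,0],0.015],
    [[0.03,-0.036,0],0],
    [[0.03,-0.037,0],0],
    [[0.03,-0.037,0],0],
    [[0.026,-0.033,0.01],0],
    [[0.01,-0.012,0.02],0],
    [[0,0,0.014],0],
    [[0,0,0],0],
    [[0,0,0],0]
  ]
}}

```text
t: 18.75
tool_pos: [0.5029, 0.2496, 0.1537]
tool_rot: [3.137, 0.157, -0.003]
contact_force: [0.3, -0.7, 0.6]
opening: 0.085
grip_force: 0.0
```

Run:
```python
from h import *
plan(.5045,.2508,.029,5.8)
```

```text
t 18.75 pos [0.5029 0.2496 0.1537] yaw 5.74 turn -0.001 shift [ 0.0018 -0.0011  0.0707] dist 0.071 F [ 0.3 -0.7  0.6] open 0.085 grip 0.0
```

Call:
{"op": "drive_tool", "data": {
  "rows": [
    [[0.002,-0.001,0.02],0],
    [[0,0,0.025],0],
    [[0,0,0.018],0],
    [[0,0,0.008],0],
    [[0,0,0],0],
    [[0,0,0],0]
  ]
}}

```text
t: 19.35
tool_pos: [0.5066, 0.251, 0.0847]
tool_rot: [-3.137, -0.156, -0.003]
contact_force: [-0.3, -0.6, 0.4]
opening: 0.0857
grip_force: 0.0
```

Call:
{"op": "drive_tool", "data": {
  "rows": [
    [[0,0,0],0],
    [[0,0,0],0],
    [[0,0,0],0],
    [[0,0,0],0],
    [[0,0,0],0]
  ],
  "jaw": 1,
  "grip_force": 40
}}

```text
t: 19.85
tool_pos: [0.5069, 0.2516, 0.0852]
tool_rot: [-3.137, -0.157, -0.004]
contact_force: [-1.9, 0.3, 5.4]
opening: 0.0589
grip_force: 42.4
```

Call:
{"op": "drive_tool", "data": {
  "rows": [
    [[0,0,-0.01],0],
    [[0,0,-0.02],0],
    [[0,0,-0.03],0],
    [[0,0,-0.03],0],
    [[0,0,-0.03],0],
    [[0,0,0],0],
    [[0,0,0],0],
    [[0,0,0],0]
  ]
}}

```text
t: 20.65
tool_pos: [0.5045, 0.2505, 0.2005]
tool_rot: [3.136, 0.157, -0.007]
contact_force: [-0.5, 0.1, -3.8]
opening: 0.0587
grip_force: 44.5
```

Run:
```python
from h import *
plan(.5015,-.2621,.15,78.7)
e=cam('side')['image']; save('side8',cv2.resize(e[150:260,180:330],None,fx=4,fy=4,interpolation=cv2.INTER_CUBIC))
```

```text
t 20.65 pos [0.5045 0.2505 0.2005] yaw 5.72 turn -1.2738 shift [-0.5033  0.0975 -0.0027] dist 0.513 F [-0.5  0.1 -3.8] open 0.0587 grip 44.5
```

View pics/side8.png

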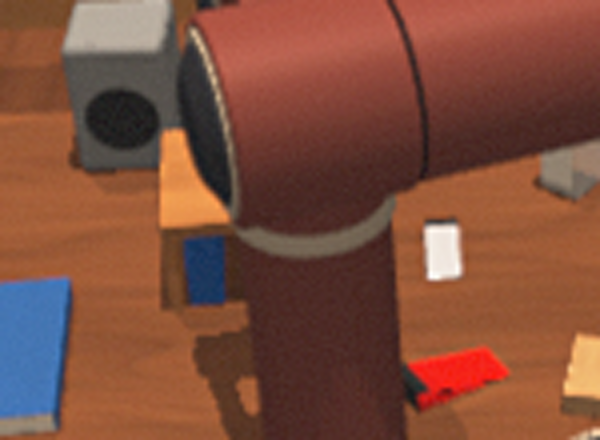

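The arm hides the bottle here, but 3.8 N of load and a 59 mm opening show it is held. Now I turn and carry it.

Call:
{"op": "drive_tool", "data": {
  "rows": [
    [[0,0,0],-0.08],
    [[0,0,0],-0.13],
    [[0,0,0],-0.14],
    [[0,0,0],-0.14],
    [[0,0,0],-0.14],
    [[0,0,0],-0.14],
    [[0,0,0],-0.14],
    [[0,0,0],-0.14],
    [[0,0,0],-0.14],
    [[0,0,0],-0.08]
  ]
}}

```text
t: 21.7
tool_pos: [0.5048, 0.2507, 0.2007]
tool_rot: [-2.428, -1.991, 0.006]
contact_force: [-0.5, -0.3, -4.3]
opening: 0.0589
grip_force: 44.3
```

Call:
{"op": "drive_tool", "data": {
  "rows": [
    [[-0.015,0.003,0],0],
    [[-0.025,0.005,0],0],
    [[-0.035,0.007,0],0],
    [[-0.035,0.007,0],0],
    [[-0.035,0.007,0],0],
    [[-0.035,0.007,0],0],
    [[-0.035,0.007,0],0],
    [[-0.035,0.007,0],0],
    [[-0.035,0.007,0],0],
    [[-0.035,0.007,0],0]
  ]
}}

```text
t: 22.7
tool_pos: [0.5033, -0.0772, 0.2018]
tool_rot: [-2.434, -1.984, 0.003]
contact_force: [0.5, 0.1, -4.2]
opening: 0.0589
grip_force: 44.4
```

Call:
{"op": "drive_tool", "data": {
  "rows": [
    [[-0.035,0.007,0],0],
    [[-0.035,0.006,0],0],
    [[-0.035,0.003,0],0],
    [[-0.035,0,0],0],
    [[-0.025,0,0],0],
    [[-0.01,0,0],0],
    [[0,0,0],0],
    [[0,0,0],0],
    [[0,0,0],0]
  ]
}}

```text
t: 23.6
tool_pos: [0.4854, -0.2489, 0.2028]
tool_rot: [-2.431, -1.988, -0.0]
contact_force: [0.3, -0.5, -4.6]
opening: 0.059
grip_force: 44.4
```

Run:
```python
from h import *
plan(.5188,-.2655,.064,78.7)
e=cam('side')['image'];im=cam('top')['image']
save('both9',np.hstack([cv2.resize(im[160:290,320:450],(400,400),interpolation=cv2.INTER_CUBIC),cv2.resize(e[160:280,330:450],(400,400),interpolation=cv2.INTER_CUBIC)]))
```

```text
t 23.6 pos [ 0.4854 -0.2489  0.2028] yaw 78.54 turn -0.0028 shift [-0.0098  0.0361  0.0848] dist 0.093 F [ 0.3 -0.5 -4.6] open 0.059 grip 44.4
```

View pics/both9.png

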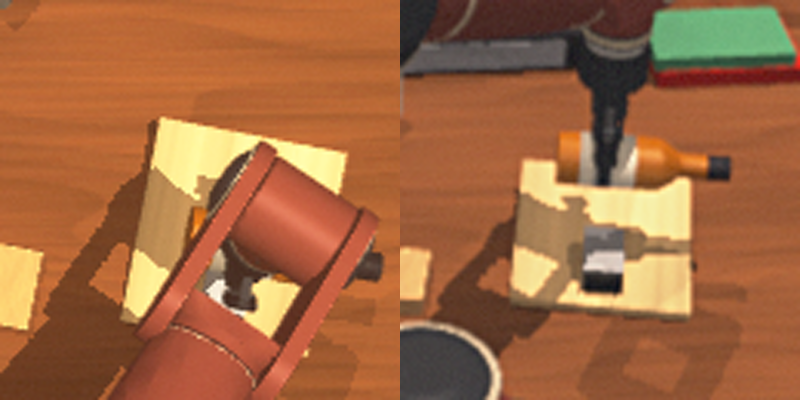

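The bottle is held level across the board, with its base on the left and the cap at right panel (718,168). Next I centre it and lower it.

Call:
{"op": "drive_tool", "data": {
  "rows": [
    [[-0.005,0.015,0],0],
    [[-0.005,0.015,0],0],
    [[0,0.006,0.01],0],
    [[0,0,0.02],0],
    [[0,0,0.02],0],
    [[0,0,0.015],0],
    [[0,0,0.008],0],
    [[0,0,0],0],
    [[0,0,0],0],
    [[0,0,0],0]
  ]
}}

```text
t: 24.7
tool_pos: [0.5194, -0.2674, 0.1317]
tool_rot: [2.431, 1.986, 0.001]
contact_force: [1.0, -0.6, -4.3]
opening: 0.0591
grip_force: 44.4
```

Run:
```python
from h import *
plan(.5188,-.2655,.064,78.7)
```

```text
t 24.7 pos [ 0.5194 -0.2674  0.1317] yaw 78.48 turn -0.0038 shift [ 0.0018 -0.001   0.0137] dist 0.014 F [ 1.  -0.6 -4.3] open 0.0591 grip 44.4
```

Call:
{"op": "drive_tool", "data": {
  "rows": [
    [[0.002,0,0.004],-0.004],
    [[0,0,0.003],0],
    [[0,0,0.002],0],
    [[0,0,0],0],
    [[0,0,0],0],
    [[0,0,0],0]
  ]
}}

```text
t: 25.3
tool_pos: [0.5192, -0.2651, 0.1214]
tool_rot: [2.429, 1.992, 0.0]
contact_force: [-0.8, 0.2, -4.3]
opening: 0.0587
grip_force: 44.5
```

Call:
{"op": "drive_tool", "data": {
  "rows": [
    [[0,0,0.001],0],
    [[0,0,0.001],0],
    [[0,0,0.001],0],
    [[0,0,0],0],
    [[0,0,0],0]
  ]
}}

```text
t: 25.8
tool_pos: [0.5191, -0.265, 0.1183]
tool_rot: [2.429, 1.992, -0.0]
contact_force: [0.1, -0.4, -3.1]
opening: 0.0586
grip_force: 44.6
```

Call:
{"op": "drive_tool", "data": {
  "rows": [
    [[0,0,0.001],0],
    [[0,0,0.001],0],
    [[0,0,0],0],
    [[0,0,0],0]
  ]
}}

```text
t: 26.2
tool_pos: [0.5193, -0.265, 0.1181]
tool_rot: [-2.429, -1.992, 0.0]
contact_force: [-4.9, 4.1, 7.9]
opening: 0.059
grip_force: 45.6
```

Call:
{"op": "drive_tool", "data": {
  "rows": [
    [[0,-0.001,0],0],
    [[0,-0.001,0],0],
    [[0,0,0],0],
    [[0,0,0],0]
  ]
}}

```text
t: 26.6
tool_pos: [0.5186, -0.265, 0.118]
tool_rot: [2.426, 1.99, 0.003]
contact_force: [2.2, 3.5, 5.2]
opening: 0.0589
grip_force: 45.4
```

Call:
{"op": "drive_tool", "data": {
  "rows": [
    [[0,-0.001,0],0],
    [[0,-0.001,0],0],
    [[0,0,0],0],
    [[0,0,0],0]
  ]
}}

```text
t: 27.0
tool_pos: [0.5165, -0.2651, 0.1178]
tool_rot: [2.426, 1.99, 0.002]
contact_force: [4.0, 1.0, 6.1]
opening: 0.0588
grip_force: 45.5
```

Call:
{"op": "drive_tool", "data": {
  "rows": [
    [[0,0,0],0],
    [[0,0,0],0],
    [[0,0,0],0],
    [[0,0,0],0]
  ],
  "jaw": 0.25
}}

```text
t: 27.4
tool_pos: [0.5145, -0.264, 0.1154]
tool_rot: [-2.428, -1.991, 0.001]
contact_force: [-0.5, 0.4, 0.5]
opening: 0.064
grip_force: 0.0
```

Call:
{"op": "drive_tool", "data": {
  "rows": [
    [[0,0,0],0],
    [[0,0,0],0],
    [[0,0,0],0],
    [[0,0,0],0]
  ],
  "jaw": 0.15
}}

```text
t: 27.8
tool_pos: [0.5152, -0.2642, 0.1163]
tool_rot: [2.429, 1.992, -0.0]
contact_force: [0.0, -0.7, -0.4]
opening: 0.0725
grip_force: 0.0
```

Bottle released with zero contact force. I'll open fully, retreat straight up, move clear and look.

Call:
{"op": "drive_tool", "data": {
  "rows": [
    [[0,0,0],0],
    [[0,0,0],0],
    [[0,0,-0.01],0],
    [[0,0,-0.02],0],
    [[0,0,-0.03],0],
    [[0,0,-0.04],0],
    [[0,0,-0.03],0],
    [[0.02,0,0],0],
    [[0.035,0,0],0],
    [[0.04,0,0],0]
  ],
  "jaw": 0
}}

```text
t: 28.8
tool_pos: [0.534, -0.1708, 0.2478]
tool_rot: [2.43, 1.988, 0.001]
contact_force: [0.0, 0.1, 0.3]
opening: 0.0855
grip_force: 0.0
```

Call:
{"op": "drive_tool", "data": {
  "rows": [
    [[0.04,0,0],0],
    [[0.04,0,0],0],
    [[0.04,0,0],0],
    [[0.02,0,0],0],
    [[0,0,0],0],
    [[0,0,0],0],
    [[0,0,0],0]
  ]
}}

```text
t: 29.5
tool_pos: [0.5611, -0.0347, 0.2466]
tool_rot: [2.43, 1.991, -0.0]
contact_force: [-0.1, 0.5, 0.3]
opening: 0.0852
grip_force: 0.0
```

Run:
```python
from h import *
e=cam('side')['image'];im=cam('top')['image']
save('both10',np.hstack([cv2.resize(im[180:290,340:450],(400,400),interpolation=cv2.INTER_CUBIC),cv2.resize(e[180:280,345:445],(400,400),interpolation=cv2.INTER_CUBIC)]))
```

```text
(no output)
```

View pics/both10.png

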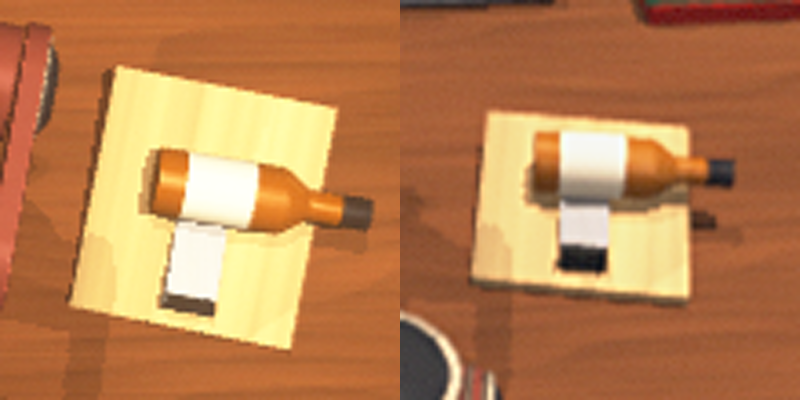

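The bottle lies level across the board against the wedge's thin end, with its body centre at left panel (~222,190) and the wedge square below it. I'm handing in.

```bash
python3 -c "
from h import *
print(ctrl.finish_job())"
```

```text
the job is handed in; nothing more can be done
None
```

I handed the job in at about 30 s, and the last pictures show the wedge flat and square on the lower half of the board and the bottle released across the middle, resting against the wedge's thin end; no verdict was returned.

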